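# Stand the baking tools in their colour-matched pots

## Task

Tidy up after baking: stand the two rose-copper tools in the pot with the rose-copper glaze and the blue tool in the blue-glazed pot, each with its handle end down on the pot's cork floor and its head up, leaning on the rim. Lower them in gently, never dropped or knocked hard, since stoneware chips, do not push the pots about or tip them, and leave the wooden spoon and everything else alone.

Things in the scene. Friction and masses are not known exactly. Their poses are not given: they have to be found in the camera images.
- rose_spatula: rose-copper (reddish) kitchen tool, 200 mm long along its own x, straight handle 18 mm wide, 20 mm thick, 146 mm from its foot, then a flat blade 60 x 46 x 12 mm. About 0.11 kg (+-25 %), balances 10 mm from the origin towards the foot. Origin: mid-length, on the underside. x points foot to head, z up. Good grip: on the handle 20 to 30 mm from the origin towards the head
- rose_spoon: rose-copper (reddish) kitchen tool, 200 mm long along its own x, straight handle 18 mm wide, 20 mm thick, 146 mm from its foot, then a flat round head 54 mm across, 12 mm thick. About 0.11 kg (+-25 %), balances 10 mm from the origin towards the foot. Origin: mid-length, on the underside. x points foot to head, z up. Good grip: on the handle 20 to 30 mm from the origin towards the head
- blue_spatula: blue kitchen tool, 200 mm long along its own x, straight handle 18 mm wide, 20 mm thick, 146 mm from its foot, then a flat blade 60 x 46 x 12 mm. About 0.11 kg (+-25 %), balances 10 mm from the origin towards the foot. Origin: mid-length, on the underside. x points foot to head, z up. Good grip: on the handle 20 to 30 mm from the origin towards the head
- wood_spoon: plain brown wooden spoon, bystander lying among the tools, same shape as the rose spoon: 200 mm long along x, handle 18 mm wide, 20 mm thick, flat round head 54 mm across; origin: mid-length, on the underside, x points foot to head
- rose_pot: round stoneware pot, upper half glazed rose-copper, open top, 118 mm across, inside 104 mm, 105 mm high, 0.95 kg, loose. Origin: centre of the underside, z up. Inside, a firm cork floor is set anywhere from 12 to 32 mm above the table: its height is not told, feel for it. A tool stood in it leans on the rim
- blue_pot: round stoneware pot, upper half glazed blue, open top, 118 mm across, inside 104 mm, 105 mm high, 0.95 kg, loose. Origin: centre of the underside, z up. Inside, a firm cork floor is set anywhere from 12 to 32 mm above the table: its height is not told, feel for it. A tool stood in it leans on the rim
- rose_spatula_foot (a point): middle of the handle's end face (foot) of the rose spatula, 100 mm from its origin along -x, 10 mm above the underside
- rose_spatula_head (a point): far end of the head of the rose spatula, 100 mm from its origin along +x, 6 mm above the underside
- rose_spoon_foot (a point): middle of the handle's end face (foot) of the rose spoon, 100 mm from its origin along -x, 10 mm above the underside
- rose_spoon_head (a point): far end of the head of the rose spoon, 100 mm from its origin along +x, 6 mm above the underside
- blue_spatula_foot (a point): middle of the handle's end face (foot) of the blue spatula, 100 mm from its origin along -x, 10 mm above the underside
- blue_spatula_head (a point): far end of the head of the blue spatula, 100 mm from its origin along +x, 6 mm above the underside
- bowl: large grey-brown stoneware bowl, 200 mm across, 80 mm high, loose bystander beyond the tools; origin at the centre of its underside
- sieve: small copper sieve, cup 90 mm across and 60 mm high with a wire handle 105 mm long to its -y, loose bystander; origin at the centre of the cup's underside
- mug: white mug 80 mm across, 90 mm high, loose bystander; origin at the centre of its underside
- jar: glass jar 84 mm across, 130 mm high, loose bystander; origin at the centre of its underside
- dish: white dish 110 mm across, 35 mm high, loose bystander; origin at the centre of its underside
Things that resemble listed ones, but are neither listed nor needed, are in the scene too. Of the things that look like the blue_spatula, take the one that is farthest from the robot's base at the start.

How it is judged (in metres and radians):
At the end, for the whole second after the job is handed in: Each of the three coloured tools stands at rest (below 0.05 m/s) in the pot of its own colour, foot down: foot within 56 mm of the pot's axis and less than 60 mm above the pot's underside, head end more than 105 mm above the table; both pots upright within 0.1 rad (z of each of rose_spatula_foot, rose_spoon_foot in the frame of rose_pot below 0.06 m and horizontal distance between each of rose_spatula_foot, rose_spoon_foot and rose_pot below 0.056 m and height (world z) of each of rose_spatula_head, rose_spoon_head, blue_spatula_head above 0.105 m and linear speed of each of rose_spatula, rose_spoon, blue_spatula below 0.05 m/s and z of blue_spatula_foot in the frame of blue_pot below 0.06 m and horizontal distance between blue_spatula_foot and blue_pot below 0.056 m and angle between each of rose_pot, blue_pot's own z axis and vertical below 0.1 rad); the robot touches nothing.
It fails at once if a tool is dropped into a pot (faster than 0.7 m/s with its foot inside) ((linear speed of rose_spatula above 0.7 m/s and horizontal distance between rose_spatula_foot and rose_pot below 0.056 m and height (world z) of rose_spatula_foot below 0.105 m) or (linear speed of rose_spatula above 0.7 m/s and horizontal distance between rose_spatula_foot and blue_pot below 0.056 m and height (world z) of rose_spatula_foot below 0.105 m) or (linear speed of rose_spoon above 0.7 m/s and horizontal distance between rose_spoon_foot and rose_pot below 0.056 m and height (world z) of rose_spoon_foot below 0.105 m) or (linear speed of rose_spoon above 0.7 m/s and horizontal distance between rose_spoon_foot and blue_pot below 0.056 m and height (world z) of rose_spoon_foot below 0.105 m) or (linear speed of blue_spatula above 0.7 m/s and horizontal distance between blue_spatula_foot and rose_pot below 0.056 m and height (world z) of blue_spatula_foot below 0.105 m) or (linear speed of blue_spatula above 0.7 m/s and horizontal distance between blue_spatula_foot and blue_pot below 0.056 m and height (world z) of blue_spatula_foot below 0.105 m)).
It fails at once if a tool knocks a pot or its floor hard (more than 30 N) (contact force between any of rose_spatula, rose_spoon, blue_spatula and rose_pot above 30 N or contact force between any of rose_spatula, rose_spoon, blue_spatula and blue_pot above 30 N).
It fails at once if a pot is tipped (more than 0.3 rad) or shifted more than 50 mm (angle between any of rose_pot, blue_pot's own z axis and vertical above 0.3 rad or distance of any of rose_pot, blue_pot from where it was at the start of the episode above 0.05 m).
It fails at once if the wooden spoon or another bystander is moved more than 30 mm (distance of any of wood_spoon, bowl, sieve, mug, jar, dish from where it was at the start of the episode above 0.03 m).
It also fails if it takes over 72 s, if anything falls off the work surface, if the arm or the gripper's body presses on something with over 40 N, if the wrist force passes 120 N, or if a joint passes its speed limit or range.

## Robot

A 6-joint arm with a two-finger parallel gripper is mounted at the origin on the work surface. World frame = base frame: x ahead of the robot, y to its left, z up, the work surface at z = 0. Lengths are in m, angles in degrees, forces in N, time in s.
With the tool pointing down it reaches from about 0.35 to 0.8 m from the base axis. Payload 7.3 kg.
Tool frame: the origin (TCP) lies midway between the tips of the shut fingers; the grasp point (between the pads) lies 19 mm behind it (robot.pinch_z is the distance from the TCP to the grasp point, in m); z points along the fingers, y is the line along which they close (so a half turn about z gives the same grasp; the last joint's range is limited). The gripper opens to 85 mm and grips with 20 to 120 N. Pads are 22 mm wide; open, the fingers measure 114 mm over their backs; the gripper's body (76 mm by 85 mm) begins 54 mm behind the grasp point. The pads swing forward as they close: fully open they stand 13 mm farther back than shut.
Start: joints at [-8.365, 19.595, 87.324, -0, 73.075, -8.365], TCP at [0.525, 0, 0.231] pointing down, gripper open.
Joint ranges: [-145.02, 145.02], [-44.19, 115.74], [2.07, 154.8], [-57.11, 237.11], [16.16, 152.29], [-177.93, 177.93]. Speed limits (degrees/s): [147.25, 147.25, 180, 180, 180, 180].

## Interface

Orientations are given as [roll, pitch, yaw] about the fixed x, y, z axes, in that order (R = Rz(yaw) Ry(pitch) Rx(roll)).
In Python, from rig import robot, kin, state, camera, camera_info gives the robot as it stands. The module is installed in compiled form; this text tells all that it offers. Calls block until the motion is done:
- robot.move_ptp(position, orientation): joint-space move of the TCP to a pose.
- robot.movel(position, orientation=None, feed=0.15, stop_force=None): straight line of the TCP; orientation=None keeps the orientation; feed is the mean speed in m/s. With stop_force (N) it stops when the force on the tool has changed by that much, and returns True; else False.
- robot.goto_joints(angles): joint-space move.
- robot.command_gripper(opening, newtons=None): opening from 0.0 (shut) to 1.0 (fully open); newtons is the grip in N (None keeps the last); returns when the fingers have stopped.
- robot.sleep(seconds).
- kin.solve_ik(position, orientation): joint angles nearest the present ones, or None.
- state(): the state.
- camera(name): name is "scene" or "side" or "wrist"; returns (picture, depth): 480x640x3 uint8, red, green, blue; 480x640 float32, m along the optical axis (not along the pixel's ray), 0 where there is no reading.
- camera_info(name): a dict with "fovy" (degrees; the focal length in pixels is half the picture's height over the tangent of half this angle, whatever the lens; pixels are square), "cx", "cy" (the principal point, pixels), "k1" (the pictures are not rectified: a ray, as slopes to the right and down, at radius r is drawn at 1 + k1 r^2 times it, then the intrinsics apply), "extrinsics" (4x4, takes a point from world to camera coordinates). Camera axes: x right, y down, z forward; pixel columns grow to the right and rows downward; lengths in m; the calibration is good to about 2 mm. A picture is of the moment at which its call begins: read the wrist's pose just before it. camera_info takes no time and is no camera call; for the wrist camera it gives the pose at the moment of the call.
A pose or a line that the arm cannot do raises robot.IKError and nothing moves.
- robot.finish_job(): hands the job in; it is judged then, once.
The state is a dict: "t": time; "qpos": joint angles; "joint_vel": joint speeds; "joint_efforts": joint torques, N m; "eef_pos": TCP position; "tcp_rot": TCP orientation; "wrist_force": force on the tool from outside, world axes, zero at the start; "moment": the same for the moment, N m; "gripper_width": opening from 0.0 (shut) to 1.0 (fully open); "gripper_force": force on a finger pad.
Only numpy, scipy, OpenCV 4.12 (cv2) and the standard library are available. Lean on these libraries where they do the work, as an engineer would, in place of code of your own. Each camera call takes 0.05 s, during which the arm holds its last target. There are 200 camera calls.

## Working session

There is one attempt and no reset: what is moved stays moved. The work goes in short steps, each a Python script; the robot and the scene stay as the last script left them, time stands still between calls to the robot, and variables do not carry over. Pictures are saved under pics/ and viewed, at most 10 in all, crops included, and the job is handed in when it is done.

```bash
mkdir -p pics; cat > h.py <<'E'
import numpy as np, cv2
from rig import robot, kin, state, camera, camera_info
def cloud(name):
    info=camera_info(name); im,d=camera(name)
    f=240/np.tan(np.radians(info["fovy"]/2))
    K=np.array([[f,0,info["cx"]],[0,f,info["cy"]],[0,0,1]])
    v,u=np.mgrid[0:480,0:640]
    p=cv2.undistortPoints(np.stack([u,v],-1).reshape(-1,1,2).astype(np.float64),K,np.array([info["k1"],0,0,0,0.])).reshape(480,640,2)
    P=np.dstack([p*d[...,None],d]).astype(float)
    E=np.array(info["extrinsics"])
    W=(P-E[:3,3])@E[:3,:3]
    W[d==0]=np.nan
    return im,W
def save(im,n): cv2.imwrite(f"pics/{n}.png",im[...,::-1])
E
python3 - <<'E'
from h import *
for n in ("scene","side"):
    im,W=cloud(n); save(im,n); np.savez(n,im=im,W=W)
print(np.array(camera_info("scene")["extrinsics"]),state()["t"])
E
```

```text
[[ 0.88440177  0.46648825  0.01490668 -0.47655481]
 [ 0.26513927 -0.4758725  -0.83859795 -0.0735442 ]
 [-0.38410242  0.74560987 -0.54454684  1.57050238]
 [ 0.          0.          0.          1.        ]] 0.1
```

View pics/scene.png

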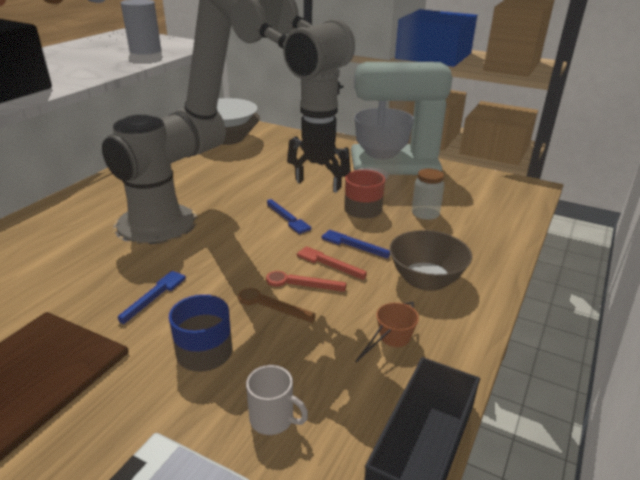

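View pics/side.png

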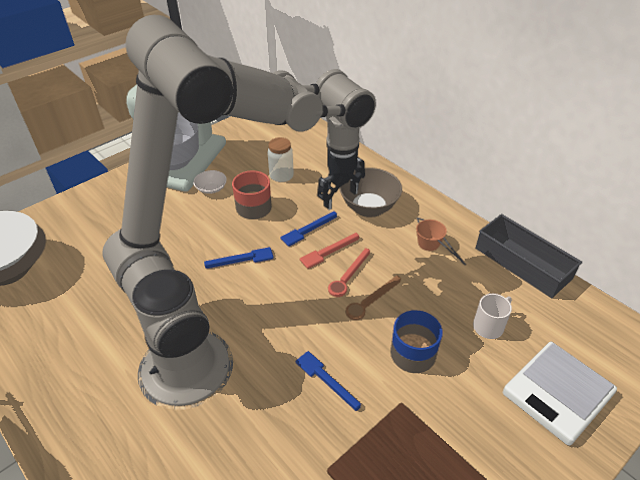

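The scene view shows three blue spatulas at (288,216), (357,244) and (152,297). The rose spatula is at (332,263), the rose spoon at (306,282), the wooden spoon at (277,304), the rose pot at (364,193) and the blue pot at (201,332). The spatula at (357,244) looks farthest from the base, so I'll measure all three.

```bash
cat > m.py <<'E'
from h import *
def comps(im,W,kind,zlo,zhi):
    hsv=cv2.cvtColor(im,cv2.COLOR_RGB2HSV).astype(int); H,S,V=hsv[...,0],hsv[...,1],hsv[...,2]
    m={'blue':(abs(H-115)<15)&(S>120),'red':((H<6)|(H>172))&(S>90)}[kind]
    z=W[...,2]; m=m&(z>zlo)&(z<zhi)&(W[...,0]>-.2)&(W[...,0]<1.1)&(abs(W[...,1])<.8)
    n,l,s,c=cv2.connectedComponentsWithStats(m.astype(np.uint8),connectivity=8)
    return [(W[l==i],c[i]) for i in range(1,n) if s[i,4]>60]
def tool(P):
    (cx,cy),(a,b),t=cv2.minAreaRect((P[:,:2]*1000).astype(np.float32))
    q=P[:,:2]; c=q.mean(0); u=np.linalg.svd(q-c,full_matrices=False)[2][0]
    s=(q-c)@u; w=(q-c)@np.array([-u[1],u[0]])
    mid=(s.max()+s.min())/2; L=s.max()-s.min()
    e1=np.ptp(w[s>s.max()-.05]); e0=np.ptp(w[s<s.min()+.05])
    # axis by handle only
    sg=1 if e1>e0 else -1
    s=s*sg;u=u*sg;mid*=sg
    hm=(s<s.max()-.07)
    hq=q[hm]; hc=hq.mean(0); hu=np.linalg.svd(hq-hc,full_matrices=False)[2][0]; hu*=np.sign(hu@u)
    t=(q-hc)@hu
    o=hc+hu*(t.max()+t.min())/2
    return o,np.degrees(np.arctan2(hu[1],hu[0])),L,max(e1,e0),min(e1,e0),np.percentile(P[:,2],[50,95])
def ring(P):
    q=P[:,:2]; A=np.c_[2*q,np.ones(len(q))]; x=np.linalg.lstsq(A,(q**2).sum(1),rcond=None)[0]
    return x[:2],np.sqrt(x[2]+x[:2]@x[:2])
E
python3 - <<'E'
from m import *
np.set_printoptions(precision=4,suppress=True)
for n in ("scene","side"):
    D=np.load(n+".npz"); im,W=D["im"],D["W"]
    for k in ("blue","red"):
        for P,c in comps(im,W,k,.004,.035):
            o,a,L,e1,e0,z=tool(P); print(n,k,c,"o",o,"yaw %.1f L %.3f w %.3f %.3f"%(a,L,e1,e0),z,"dist %.3f"%np.hypot(*o),len(P))
        for P,c in comps(im,W,k,.06,.14): print(n,k,"pot",c,P.max(0),P.min(0),ring(P[P[:,2]>P[:,2].max()-.004]),len(P))
    # all objects top footprint
    z=W[...,2]; m=(z>.008)&(z<.3)&(W[...,0]>.15)&(W[...,0]<1.0)&(abs(W[...,1])<.6)
    nn,l,s,cc=cv2.connectedComponentsWithStats(m.astype(np.uint8))
    for i in range(1,nn):
        if s[i,4]>150: P=W[l==i]; print(n,"obj",cc[i].round(),P.min(0),P.max(0))
E
```

```text
scene blue [291.6176 219.2017] o [0.3165 0.1966] yaw -26.6 L 0.188 w 0.038 0.013 [0.0144 0.0227] dist 0.373 238
scene blue [350.8619 241.2853] o [0.559  0.1564] yaw 176.0 L 0.190 w 0.043 0.014 [0.016  0.0229] dist 0.581 333
scene blue [155.5056 291.0037] o [ 0.2392 -0.2748] yaw 90.3 L 0.196 w 0.045 0.014 [0.0163 0.0217] dist 0.364 536
scene blue pot [200.362  322.5756] [ 0.51   -0.2989  0.1076] [ 0.3947 -0.4152  0.0601] (array([ 0.4525, -0.3572]), np.float64(0.054729591959976676)) 1826
scene red [328.7338 260.8125] o [0.5433 0.0454] yaw 172.3 L 0.192 w 0.042 0.015 [0.0152 0.022 ] dist 0.545 432
scene red [308.6177 281.6835] o [ 0.5246 -0.0582] yaw -164.4 L 0.189 w 0.035 0.017 [0.0168 0.0224] dist 0.528 395
scene red pot [363.9367 184.8101] [0.5453 0.4249 0.1111] [0.4318 0.2988 0.0601] (array([0.4905, 0.3569]), np.float64(0.05508774496526615)) 853
scene obj [297. 169.] [ 0.4511 -0.0169  0.2438] [0.4895 0.0133 0.3   ]
scene obj [361. 188.] [ 0.3461 -0.0162  0.0081] [0.5993 0.5996 0.3   ]
scene obj [428. 193.] [0.6119 0.3852 0.008 ] [0.7041 0.4706 0.1362]
scene obj [289. 217.] [0.2234 0
[... 2118 characters left out ...]
6.] [ 0.7348 -0.2735  0.008 ] [ 0.8284 -0.0593  0.0673]
side obj [327. 250.] [0.4376 0.0291 0.008 ] [0.6397 0.0866 0.0288]
side obj [241. 257.] [0.2198 0.1384 0.0081] [0.4077 0.2551 0.0273]
side obj [347. 275.] [ 0.4233 -0.1009  0.008 ] [ 0.616  -0.0205  0.0287]
side obj [370. 299.] [ 0.405  -0.1896  0.0081] [ 0.604  -0.1362  0.0255]
side obj [492. 315.] [ 0.6166 -0.4711  0.0081] [ 0.7343 -0.3906  0.0961]
side obj [416. 340.] [ 0.3874 -0.414   0.0081] [ 0.5791 -0.2961  0.1134]
side obj [530. 370.] [ 0.5157 -0.6     0.0081] [ 0.7208 -0.568   0.049 ]
side obj [326. 378.] [ 0.2069 -0.3728  0.008 ] [ 0.2542 -0.1727  0.0291]
side obj [403. 448.] [ 0.15   -0.6     0.0108] [ 0.3217 -0.4276  0.029 ]
```

Measured distances from the base are 0.58 m for the spatula at scene (357,244), against 0.37 and 0.36 m for those at (288,216) and (152,297). So (357,244) is the target. Next I'll confirm it in a crop, check reach, and refine the poses with the wrist camera.

```bash
cat >> h.py <<'E'
from scipy.spatial.transform import Rotation as Rn
def ori(z,x):
    y=np.cross(z,x); return Rn.from_matrix(np.c_[x,y,z]).as_euler("xyz",degrees=True).tolist()
G=0.028      # grip point from tool origin towards the head
H=0.004      # TCP height at pick
def dirs(az,th):  # head direction, approach direction for lean th toward azimuth az
    u=np.array([np.cos(az),np.sin(az),0]); k=np.array([0,0,1.])
    return np.sin(th)*u+np.cos(th)*k, np.cos(th)*u-np.sin(th)*k
def tcp_for(foot,az,th,s):
    """foot = lower corner of the foot end (underside edge), world"""
    hd,ap=dirs(az,th)
    return foot+hd*(.1+G)-ap*H, ori(ap,s*hd)
E
python3 - <<'E'
from m import *
np.set_printoptions(precision=4,suppress=True)
D=np.load("side.npz"); a=D["im"][190:410,190:420]; save(cv2.resize(a,None,fx=2.6,fy=2.6,interpolation=cv2.INTER_CUBIC),"crop")
im,W=cloud("wrist"); save(im,"wrist")
for k in ("blue","red"):
    for P,c in comps(im,W,k,.004,.035):
        o,a,L,e1,e0,z=tool(P); print(k,c,"o",o,"yaw %.1f L %.3f w %.3f %.3f"%(a,L,e1,e0),z)
tools={"rspoon":(.5217,-.057,-164.4),"rspat":(.5415,.0467,172.4),"bspat":(.557,.158,175.8)}
pots={"rose":(.4873,.3583),"blue":(.4494,-.3573)}
for n,(x,y,yw) in tools.items():
    h=np.array([np.cos(np.radians(yw)),np.sin(np.radians(yw)),0])
    p=np.array([x,y,H])+h*G
    for s in (1,-1): print(n,s,kin.solve_ik(p.tolist(),ori(np.array([0,0,-1.]),s*h)))
for n,(x,y) in pots.items():
    az=np.arctan2(y,x)
    for da in (-8,0,8,30,-30):
        a=az+np.radians(da)
        for th in (30,42):
            for up in (0,.13):
              for s in (1,-1):
                f=np.array([x-.03*np.cos(a),y-.03*np.sin(a),.022])
                hd,_=dirs(a,np.radians(th))
                p,o=tcp_for(f+up*hd,a,np.radians(th),s); q=kin.solve_ik(p.tolist(),o); print(n,da,th,up,s,None if q is None else np.round(q))
E
```

```text
m.py:18: RuntimeWarning: Mean of empty slice.
  hq=q[hm]; hc=hq.mean(0); hu=np.linalg.svd(hq-hc,full_matrices=False)[2][0]; hu*=np.sign(hu@u)
  ret = um.true_divide(
Traceback (most recent call last):
  File "m.py", line 18, in tool
    hq=q[hm]; hc=hq.mean(0); hu=np.linalg.svd(hq-hc,full_matrices=False)[2][0]; hu*=np.sign(hu@u)
                                ~~~~~~~~~~~~~~~~~~~~~~~~~~~~~~~~~~~~~~~~~~~^^^
IndexError: index 0 is out of bounds for axis 0 with size 0
```

View pics/crop.png

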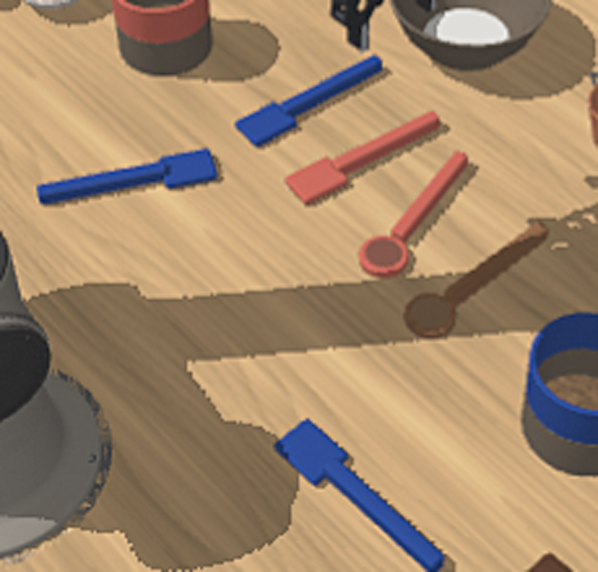

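View pics/wrist.png

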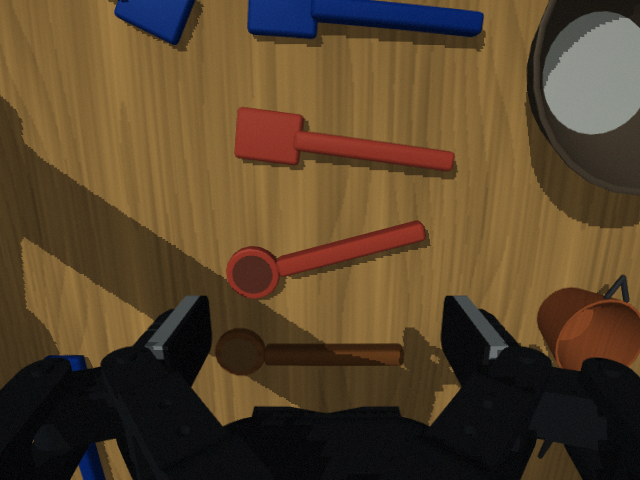

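In the crop, the spatula at (310,100) by the bowl is the far blue one, and it matches scene (357,244). The other two, at (130,175) and (360,495), are nearer the base. The wrist view shows all the rose tools clearly: the spatula at (345,140) and the spoon at (330,255).

```bash
python3 - <<'E'
from m import *
np.set_printoptions(precision=4,suppress=True)
im,W=cloud("wrist")
for k in ("blue","red"):
    for P,c in comps(im,W,k,.004,.035):
        if len(P)<4000: continue
        o,a,L,e1,e0,z=tool(P); print(k,c,"o",o,"yaw %.1f L %.3f w %.3f %.3f"%(a,L,e1,e0),z)
tools={"rspoon":(.5217,-.057,-164.4),"rspat":(.5415,.0467,172.4),"bspat":(.557,.158,175.8)}
pots={"rose":(.4873,.3583),"blue":(.4494,-.3573)}
for n in ("scene","side"):
  W=np.load(n+".npz")["W"]
  for k,(x,y) in pots.items():
    r=np.hypot(W[...,0]-x,W[...,1]-y); z=W[...,2][(r<.042)&(W[...,2]<.05)]; print(n,k,"floor",len(z),np.nanmedian(z) if len(z) else None)
for n,(x,y,yw) in tools.items():
    h=np.array([np.cos(np.radians(yw)),np.sin(np.radians(yw)),0])
    p=np.array([x,y,H])+h*G
    for s in (1,-1):
        q=kin.solve_ik(p.tolist(),ori(np.array([0,0,-1.]),s*h)); print(n,s,None if q is None else np.round(q))
for n,(x,y) in pots.items():
    az=np.arctan2(y,x)
    for da in (-8,8,-30,30):
        a=az+np.radians(da)
        for th in (30,42):
            for up in (0,.13):
              for s in (1,-1):
                f=np.array([x-.03*np.cos(a),y-.03*np.sin(a),.022])
                hd,_=dirs(a,np.radians(th))
                p,o=tcp_for(f+up*hd,a,np.radians(th),s); q=kin.solve_ik(p.tolist(),o); print(n,da,th,up,s,None if q is None else np.round(q))
E
```

```text
blue [356.0512  16.7689] o [0.5566 0.1618] yaw 175.8 L 0.199 w 0.029 0.021 [0.0177 0.0204]
red [319.6168 142.9057] o [0.5402 0.0523] yaw 172.5 L 0.198 w 0.045 0.017 [0.0134 0.0202]
red [326.6104 253.4687] o [ 0.5207 -0.0496] yaw -164.7 L 0.198 w 0.052 0.018 [0.0184 0.0204]
scene rose floor 0 None
scene blue floor 0 None
side rose floor 0 None
side blue floor 176 0.015308410387168798
rspoon 1 [ -16.   35.  106.   -0.   40. -122.]
rspoon -1 [-16.  35. 106.  -0.  40.  58.]
rspat 1 [ -3.  36. 103.   0.  41. -85.]
rspat -1 [ -3.  36. 103.  -0.  41.  95.]
bspat 1 [  9.  38.  97.   0.  45. -77.]
bspat -1 [  9.  38.  97.  -0.  45. 103.]
rose -8 30 0 1 [ 30.  30. 127. 182.  37. -91.]
rose -8 30 0 -1 [ 30.  30. 127. 182.  37.  89.]
rose -8 30 0.13 1 None
rose -8 30 0.13 -1 None
rose -8 42 0 1 None
rose -8 42 0 -1 None
rose -8 42 0.13 1 None
rose -8 42 0.13 -1 None
rose 8 30 0 1 [ 19.  30. 127. 145.  40. -75.]
rose 8 30 0 -1 [ 19.  30. 127. 145.  40. 105.]
rose 8 30 0.13 1 [ 23.  21. 112. 120.  21. -43.]
rose 8 30 0.13 -1 [ 23.  21. 112. 120.  21. 137.]
rose 8 42 0 1 [ 23.  29. 117. 124.  19. -
[... 1195 characters left out ...]
21. 128.  21. 124.]
blue 8 42 0.13 1 None
blue 8 42 0.13 -1 None
blue -30 30 0 1 [ -32.   31.  124.  231.   42. -112.]
blue -30 30 0 -1 [-32.  31. 124. 231.  42.  68.]
blue -30 30 0.13 1 None
blue -30 30 0.13 -1 None
blue -30 42 0 1 None
blue -30 42 0 -1 None
blue -30 42 0.13 1 None
blue -30 42 0.13 -1 None
blue 30 30 0 1 [-68.  31. 124. 104.  50. -62.]
blue 30 30 0 -1 [-68.  31. 124. 104.  50. 118.]
blue 30 30 0.13 1 [-60.  21. 112.  90.  43. -32.]
blue 30 30 0.13 -1 [-60.  21. 112.  90.  43. 148.]
blue 30 42 0 1 [-61.  29. 117.  89.  36. -40.]
blue 30 42 0 -1 [-61.  29. 117.  89.  36. 140.]
blue 30 42 0.13 1 [-53.  24. 101.  66.  35.  -4.]
blue 30 42 0.13 -1 [-53.  24. 101.  66.  35. 176.]
```

The radial lean hits the joint 5 limit, so I'll scan sideways lean azimuths.

```bash
python3 - <<'E'
from m import *
pots={"rose":(.4873,.3583),"blue":(.4494,-.3573)}
for n,(x,y) in pots.items():
    az=np.degrees(np.arctan2(y,x))
    for da in range(20,130,10):
        a=np.radians(az+da); out=[]
        for th,up in ((30,.16),(30,.10),(30,0),(38,0),(45,0),(42,.04)):
                f=np.array([x-.03*np.cos(a),y-.03*np.sin(a),.022+up])
                p,o=tcp_for(f,a,np.radians(th),1); q=kin.solve_ik(p.tolist(),o); out.append(None if q is None else np.round(q).astype(int).tolist())
        print(n,da,out)
E
```

```text
rose 20 [[13, 12, 115, 88, 37, -23], [13, 18, 119, 102, 38, -41], [13, 31, 124, 121, 44, -65], [16, 30, 118, 110, 32, -50], [20, 29, 112, 91, 25, -29], [18, 25, 113, 88, 27, -26]]
rose 30 [[9, 15, 111, 80, 48, -23], [9, 20, 116, 89, 47, -37], [9, 33, 120, 104, 49, -59], [13, 31, 115, 94, 39, -44], [17, 31, 110, 80, 33, -27], [15, 26, 110, 78, 36, -25]]
rose 40 [[6, 18, 107, 73, 58, -24], [6, 23, 111, 79, 56, -35], [6, 34, 115, 90, 54, -53], [11, 32, 111, 81, 46, -41], [15, 32, 107, 71, 41, -28], [13, 28, 107, 70, 45, -26]]
rose 50 [[5, 21, 101, 68, 68, -26], [5, 26, 105, 71, 65, -35], [5, 37, 109, 78, 61, -50], [10, 35, 106, 72, 54, -40], [14, 34, 103, 64, 49, -29], [12, 30, 102, 63, 53, -28]]
rose 60 [[5, 25, 95, 63, 77, -27], [5, 30, 98, 65, 73, -35], [5, 39, 102, 69, 68, -47], [9, 37, 100, 64, 62, -39], [13, 36, 98, 57, 57, -31], [11, 33, 98, 58, 61, -30]]
rose 70 [[5, 29, 88, 58, 86, -29], [5, 33, 91, 59, 82, -35], [5, 42, 95, 61, 76, -46], [9, 39, 94, 57, 69, -40], [13, 38, 93, 52, 64, -34], [11, 35, 92, 52, 69, -32]]
rose 80 [[6, 33, 80, 55, 94, -30], [6, 37, 84, 54, 90, -36], 
[... 2095 characters left out ...]
, 50, 102, -35], [-68, 38, 82, 49, 97, -41], [-68, 46, 85, 49, 90, -49], [-65, 42, 87, 45, 83, -46], [-62, 40, 89, 42, 77, -43], [-63, 38, 87, 43, 83, -41]]
blue 100 [[-66, 38, 71, 47, 110, -38], [-66, 42, 75, 45, 105, -43], [-66, 49, 78, 44, 97, -50], [-63, 45, 81, 40, 90, -49], [-61, 42, 84, 37, 83, -46], [-62, 40, 81, 38, 90, -45]]
blue 110 [[-64, 42, 64, 43, 117, -41], [-64, 45, 68, 41, 112, -46], [-64, 52, 71, 39, 104, -53], [-61, 48, 76, 35, 97, -52], [-59, 44, 79, 33, 90, -51], [-60, 43, 76, 34, 96, -49]]
blue 120 [[-61, 45, 57, 39, 125, -44], [-61, 48, 61, 37, 119, -49], [-61, 55, 65, 34, 111, -55], [-59, 50, 70, 31, 103, -56], [-57, 46, 75, 28, 95, -55], [-58, 45, 71, 29, 102, -54]]
```

```bash
cat > act.py <<'E'
from m import *
from scipy.optimize import brentq
DOWN=np.array([0,0,-1.])
def pick(x,y,yaw,back=0.):
    h=np.array([np.cos(np.radians(yaw)),np.sin(np.radians(yaw)),0]); o=ori(DOWN,h)
    p=np.array([x,y,H])+h*G; k=np.array([0,0,1.])
    robot.command_gripper(.5)
    robot.move_ptp((p+.09*k).tolist(),o); robot.movel(p.tolist(),feed=.12)
    robot.command_gripper(0.,60)
    if back: robot.movel((p+.004*k).tolist(),feed=.05)
    robot.movel((p+back*h+.22*k).tolist(),feed=.25)
    s=state(); print("picked t %.1f width %.3f force %.1f"%(s["t"],s["gripper_width"],s["gripper_force"]))
def place(pot,a0,vf,vr,th0):
    """foot at lateral offset vf, rim crossing at vr; lean azimuth ~a0"""
    phi=np.arctan2(vr-vf,.085); az=a0+phi; R=.052; w=.009
    near=-np.sqrt(R**2-(abs(vf)+w)**2); far=np.sqrt(R**2-(abs(vr)+w)**2)
    u=np.array([np.cos(a0),np.sin(a0)]); v=np.array([-u[1],u[0]])
    tn=vf; 
    def pose(u0,z,th):
        vv=vf+np.tan(phi)*(u0-near-.02)
        f=np.r_[np.array(pot)+u0*u+vv*v,z]; p,o=tcp_for(f,az,th,1); return p.tolist(),o
    u0=((near+.02*np.cos(th0))+(far-.093*np.tan(th0)))/2
    p0=pose(u0,.045,th0)[0]
    robot.move_ptp(*pose(u0,.19,th0)); print("above t %.1f"%state()["t"])
    robot.movel(p0,feed=.15); robot.sleep(.2)
    hit=robot.movel(pose(u0,.004,th0)[0],feed=.018,stop_force=3.)
    s=state(); fl=.045+s["eef_pos"][2]-p0[2]; print("touch",hit,"floor %.4f"%fl,"F",np.round(s["wrist_force"],1),"t %.1f"%s["t"])
    if not hit or not .008<fl<.037: print("ABORT"); return False
    D=.105-fl
    th=brentq(lambda t:far-near-.009-.02*np.cos(t)-D*np.tan(t),.2,1.2); u1=near+.004+.02*np.cos(th)
    print("theta %.1f"%np.degrees(th))
    robot.movel(pose(u0,fl+.005,th0)[0],feed=.05)
    robot.movel(*pose(u1,fl+.004,th),feed=.03)
    q=pose(u1,fl-.004,th)[0]
    hit=robot.movel(q,feed=.012,stop_force=2.); s=state()
    print("touch2",hit,"dz %.4f"%(s["eef_pos"][2]-q[2]-.004),"F",np.round(s["wrist_force"],1)); return az,th
def release(az,th,op=.35):
    robot.command_gripper(op); robot.sleep(.3)
    hd,ap=dirs(az,th); p=np.array(state()["eef_pos"])
    robot.movel((p-.09*ap).tolist(),feed=.15)
    p=p-.09*ap; robot.movel((p+np.array([0,0,.06])).tolist(),feed=.2); print("t %.1f"%state()["t"])
ROSE=(.4873,.3583); BLUE=(.4494,-.3573)
AR=np.radians(96.3); AB=np.radians(21.5)
E
python3 - <<'E'
from act import *
np.set_printoptions(suppress=True)
pick(.5213,-.0546,-164.5)
r=place(ROSE,AR,.015,.026,np.radians(25)); print(r)
im,W=cloud("side"); save(cv2.resize(im[80:280,130:430],None,fx=2.5,fy=2.5),"p1")
E
```

```text
picked t 4.7 width 0.192 force 58.8
above t 6.3
touch True floor 0.0246 F [1.3 0.3 3.7] t 8.9
theta 36.5
touch2 True dz 0.0005 F [1.8 2.  1.5]
(np.float64(1.8094485709485535), 0.6372663088584932)
```

View pics/p1.png

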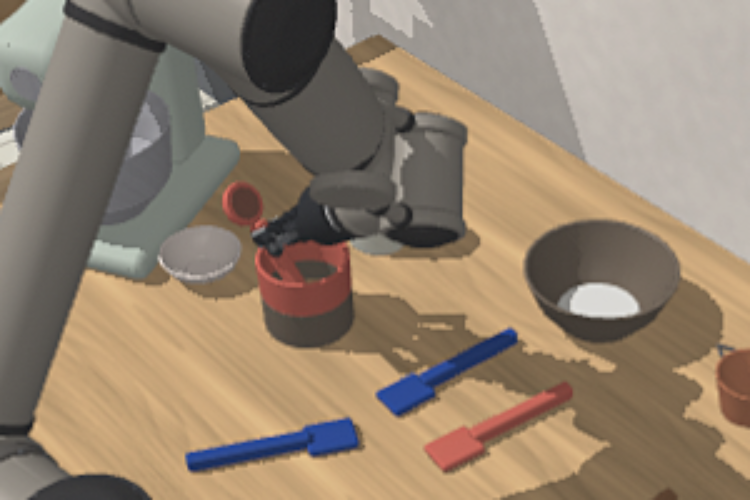

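The spoon is in the rose pot, leaning away over the left rim (crop 265,235), with its head at (242,203) and clear of everything. I'll release it and do the rose spatula next.

```bash
python3 - <<'E'
from act import *
release(1.8094485709,0.6372663)
pick(.5412,.049,172.5)
r=place(ROSE,AR,-.015,-.026,np.radians(25)); print(r)
im,W=cloud("side"); save(cv2.resize(im[80:280,130:430],None,fx=2.5,fy=2.5),"p2")
E
```

```text
t 12.2
picked t 15.9 width 0.190 force 58.9
above t 17.1
touch True floor 0.0236 F [0.2 0.5 3.9] t 19.7
theta 36.1
touch2 True dz 0.0002 F [0.4 0.7 2.9]
(np.float64(1.5520555683925252), 0.6303658224428415)
```

View pics/p2.png

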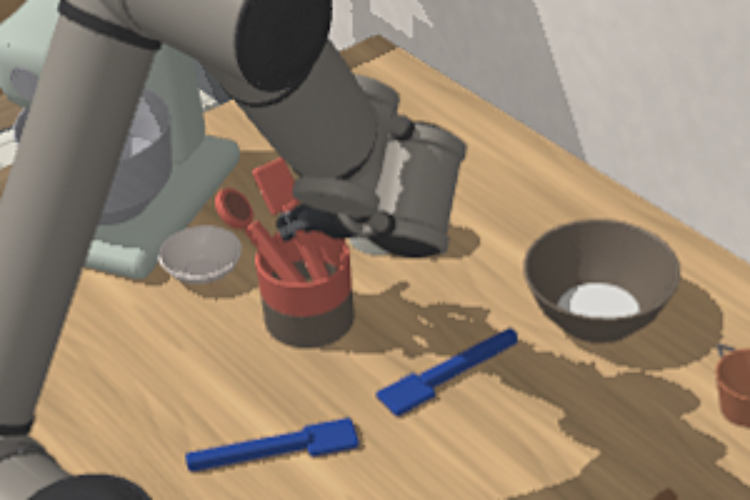

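Both rose tools are in the pot and well apart: the spoon's head is at (237,210) and the spatula's at (270,185). I'll release the spatula, then do the blue one.

```bash
python3 - <<'E'
from act import *
release(1.5520555684,0.6303658)
pick(.5565,.1595,175.8,back=.03)
r=place(BLUE,AB,0.,0.,np.radians(28)); print(r)
im,W=cloud("side"); save(im[80:480,130:600],"p3")
E
```

```text
t 23.0
picked t 26.7 width 0.188 force 59.3
above t 28.6
touch True floor 0.0150 F [0.8 0.5 3.6] t 31.5
theta 41.0
touch2 True dz 0.0002 F [ 1.5 -0.5  2.5]
(np.float64(0.3752457891787809), 0.7161799864854423)
```

View pics/p3.png

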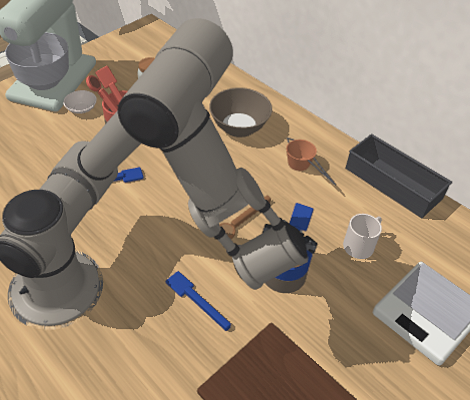

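The blue spatula stands in the blue pot, with its head at (302,215). The rose pot is partly hidden by the arm. I'll release, move the arm clear and check everything.

```bash
python3 - <<'E'
from act import *
np.set_printoptions(precision=4,suppress=True)
release(.37524579,.71618)
robot.goto_joints([-8.365,0,80,0,90,-8.365]); robot.sleep(1)
im,W=cloud("side"); save(cv2.resize(im[120:400,170:540],None,fx=2,fy=2),"fin")
for k in ("blue","red"):
    for P,c in comps(im,W,k,.06,.25): print(k,c,len(P),P.min(0),P.max(0))
print(state()["t"])
E
```

```text
t 34.8
blue [420.3392 325.3453] 1804 [ 0.3882 -0.4141  0.06  ] [ 0.549  -0.2973  0.172 ]
red [245.2347 179.3999] 1508 [0.4256 0.2999 0.06  ] [0.5491 0.475  0.1779]
37.4167
```

View pics/fin.png

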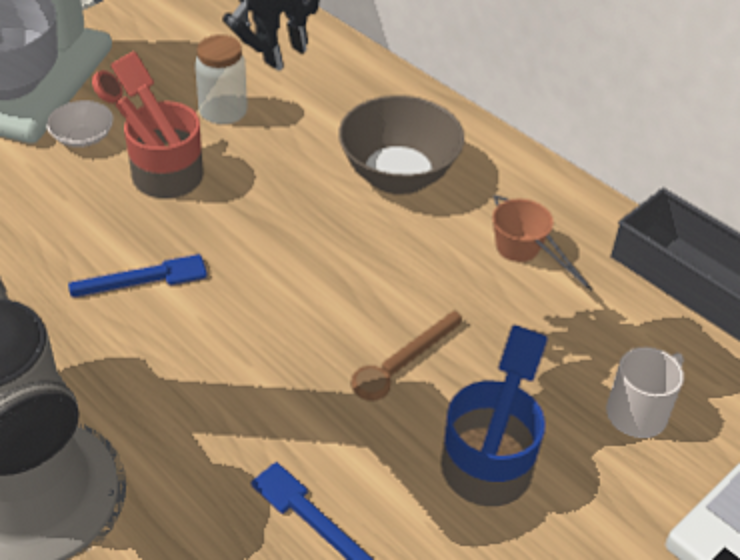

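All three tools stand in their own pots, leaning on the rims: the rose pair at (125,85) and the blue one at (515,380). The pots are upright, the wooden spoon at (410,355) is where it was, and the arm is clear.

```bash
python3 -c "
from rig import robot
print(robot.finish_job())"
```

```text
the job is handed in; nothing more can be done
None
```

I handed the job in with both rose-copper tools standing in the rose pot and the far blue spatula in the blue pot, all lowered in gently, with the pots upright and the other things left alone; no verdict came back.

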